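Load the culture bottle into the shaker's spring holder

TASK

Load the tall white bottle into the spring holder on the bench shaker: use the bottle to push the spring gate back and hold it open, lower the bottle behind the fixed front lip until it stands on the platform, then let go so that the gate clamps it upright against the lip. Keep the bottle upright all the way and leave the two lower containers standing where they are.

Things in the scene. Friction and masses are not known exactly. Their poses are not given: they have to be found in the camera images.
- bottle_mid (a point): Centre, half-way up, of the loose bottle to load: white, round, grey screw cap, z up. The tallest of the three loose containers: 110 mm high; straight body 48 mm in diameter up to 84 mm above its foot, then a shoulder and a cap 34 mm in diameter from 90 to 110 mm. Its foot is 55 mm below this point. About 0.2 kg. Grip body or cap from above.
- seat (a point): Spot on the holder's platform (66 mm above the bench, on a fixed white shaker, 260 x 200 mm) where the middle of the bottle's foot must stand. +x: the way the gate opens; y across; z up. Fixed steel lip at x -32 to -24 mm, 22 mm high, 88 mm wide. Side rails 16 mm high, inner faces at y +36 and -36 mm, 6 mm thick. Guide block behind the gate at x 81 to 126 mm, 45 mm high.
- gate (a joint): Opening of the spring gate, m: 0 shut, slides along the seat's +x to its stop at 0.055; 0.028 with the bottle clamped. Spring 3 N at 0, 8.5 N at 0.055. Plate 60 mm wide in y, 8 mm thick, top 55 mm above the platform; shut, its face is at seat x -4 mm, 20 mm from the lip: too narrow for the bottle. Fingers on the bottle's y sides clear it; on its x sides they must stay above it.
- short_mid (a point): Centre, half-way up, of a bystander: a short white bottle of the same width, 48 mm in diameter but only 70 mm high, grey cap. Its foot is 35 mm below. Leave it.
- wide_mid (a point): Centre, half-way up, of a bystander: a squat wide white jar, 68 mm in diameter, 68 mm high, grey lid. Its foot is 34 mm below. Leave it.
There are look-alikes about, which are no part of the job. What is shaped like the part that bears bottle_mid but black, green or red is not meant.

How it is judged:
On the way:
1. the spring gate is pushed open by more than 24 mm with the bottle at the holder, its foot still at least 10 mm above the platform (value of joint gate above 0.024 m and horizontal distance between bottle_mid and seat below 0.04 m and z of bottle_mid in the frame of seat above 0.065 m).
At the end, for the whole second after the job is handed in: The tall bottle stands on the shaker's platform in the holder, upright within 7 degrees, its middle within 8 mm of the seat along x and 15 mm across, its foot within 6 mm of the platform, clamped by the gate (opening between 20 and 36 mm) and at rest (x of bottle_mid in the frame of seat between -0.008 and 0.008 m and y of bottle_mid in the frame of seat between -0.015 and 0.015 m and z of bottle_mid in the frame of seat between 0.049 and 0.061 m and value of joint gate between 0.02 and 0.036 m and velocity of joint gate between -0.01 and 0.01 m/s and angle between bottle_mid's own z axis and vertical below 0.12 rad); the robot touches nothing.
It fails at once if the tall bottle is tipped by more than 35 degrees (angle between bottle_mid's own z axis and vertical above 0.61 rad).
It fails at once if the short bottle is moved more than 30 mm or tipped (distance of short_mid from where it was at the start of the episode above 0.03 m or angle between short_mid's own z axis and vertical above 0.5 rad).
It fails at once if the wide jar is moved more than 30 mm or tipped (distance of wide_mid from where it was at the start of the episode above 0.03 m or angle between wide_mid's own z axis and vertical above 0.5 rad).
It also fails if it takes over 42 s, if anything falls off the work surface, if the arm or the gripper's body presses on something with over 40 N, if the wrist force passes 120 N, or if a joint passes its speed limit or range.

ROBOT

A 6-joint arm with a two-finger parallel gripper is mounted at the origin on the work surface. World frame = base frame: x ahead of the robot, y to its left, z up, the work surface at z = 0. Lengths are in m, angles in rad, forces in N, time in s.
With the tool pointing down it reaches from about 0.375 to 0.975 m from the base axis. Payload 3.8 kg.
Tool frame: the origin (TCP) lies on the centre line of the jaws, within the pads' length; the fingertips stand 22 mm ahead of it and the grasp point (between the pads) lies 3 mm ahead of it; x points along the fingers, y is the direction in which the jaws open and shut, and the axes are right-handed (so a half turn about x gives the same grasp; the last joint's range is limited). The gripper opens to 85 mm and grips with 20 to 120 N. Pads are 22 mm wide; open, the fingers measure 114 mm over their backs; the gripper's body (76 mm by 85 mm) begins 54 mm behind the grasp point. The pads swing forward as they close: fully open they stand 13 mm farther back than shut.
Start: joints at [1.287, 0.264, 1.604, -0, 1.274, -0.037], TCP at [0.165, 0.655, 0.253] pointing down, gripper open.
Joint ranges: [-2.63, 2.63], [-0.94, 2.18], [0.31, 2.57], [-1.31, 4.45], [0, 2.66], [-2.55, 2.55]. Speed limits (rad/s): [2.57, 2.57, 3.14, 3.14, 3.14, 3.14].

INTERFACE

Orientations are given as a rotation vector (axis times angle).
In Python, from workcell import monitor, eyes, finish_job gives the robot as it stands. The module is installed in compiled form; this text tells all that it offers.
- The arm moves only by the tool play_rows, never from a script. Its argument "deltas" is a list of rows, each an object of numbers: "wx", "wy", "wz": the turn, a rotation vector about the world's x, y, z in degrees; "x", "y", "z": the shift along the world's x, y, z in mm; "fingers": the closure, from -1 (fully open) to 1 (shut), so that 0 is half open. A call has 1 to 20 rows; each row is the pose to reach, as a shift and turn from the pose commanded when the call began; what a row does not reach only later rows make up. A row lasts 1/8 s, in which the tool goes at most 62.5 mm and 10.7 degrees, less where a joint would pass 70% of its speed; a pose out of reach is approached as far as the arm can. A call with a gripper value outside its range is refused whole. The fingers move at their own pace and stop on an object; "grip_force" is the grip in N (left out, the last holds). Time passes only in rows, so rows that repeat a pose let the fingers close. It gives the time, the measured TCP pose, the force and the opening at its end, in the units of the state.
- monitor.read_state(): the state, without advancing time (a new reading comes with each control period).
- eyes.read_camera(name): name is "scene" or "top" or "wrist"; returns a dict with "frame" (420x560x3 uint8, red, green, blue), "depth" (420x560 float32, m along the optical axis (not along the pixel's ray), 0 where there is no reading), "K" (3x3 intrinsics, pixels), "view" (4x4, takes a point from world to camera coordinates); the wrist camera has in their place "tool_from_camera" (4x4, takes a point from camera to tool coordinates, whose origin is the TCP and whose axes are the tool frame's). Camera axes: x right, y down, z forward; pixel columns grow to the right and rows downward; lengths in m; the calibration is good to about 2 mm. A picture is of the moment at which its call begins: read the wrist's pose just before it.
- finish_job(): hands the job in, once; it reports no verdict.
The state is a dict: "time": time; "q": joint angles; "joint_vel": joint speeds; "joint_torque": joint torques, N m; "tool_pos": TCP position; "tcp_rot": TCP orientation; "wrist_force": force on the tool from outside, world axes, zero at the start; "torque": the same for the moment, N m; "width": opening from 0.0 (shut) to 1.0 (fully open).
Only numpy, scipy, OpenCV 4.12 (cv2) and the standard library are available. Lean on these libraries where they do the work, as an engineer would, in place of code of your own. Each camera call takes 0.05 s, during which the arm holds its last target.

## Working session

There is one attempt and no reset: what is moved stays moved. The work goes in short steps, Python scripts to look and compute and a tool call to move; the robot and the scene stay as the last step left them, time stands still between calls to the robot, and variables do not carry over. Pictures are saved under pics/ and viewed, and the job is handed in when it is done.

Besides the shell and the picture viewer there is one more tool, called after "Request:" in YAML: its name, and indented under it one key for each argument. play_rows: Moves the arm, as the interface text tells. Its arguments: {"type":"object","properties":{"deltas":{"type":"array"},"grip_force":{"type":"number"}},"required":["deltas"]}

```bash
mkdir -p pics
cat > h.py <<'E'
import numpy as np,cv2
from workcell import monitor,eyes,finish_job
from scipy.spatial.transform import Rotation as R
def save(n,f,c=None,s=1):
    g=f[...,::-1]
    if c: g=g[c[1]:c[3],c[0]:c[2]]
    if s!=1: g=cv2.resize(g,None,fx=s,fy=s,interpolation=cv2.INTER_CUBIC)
    cv2.imwrite('pics/'+n+'.png',g)
def cloud(d,T=None):
    D=d['depth'];K=d['K'];v,u=np.indices(D.shape)
    P=np.stack([(u-K[0,2])/K[0,0]*D,(v-K[1,2])/K[1,1]*D,D],-1)
    M=np.linalg.inv(d['view']) if T is None else T
    W=P@M[:3,:3].T+M[:3,3]
    W[D==0]=np.nan
    return W
E
python3 - <<'E'
from h import *
s=monitor.read_state();print(s)
for n in ['scene','top']:
    d=eyes.read_camera(n);save(n+'0',d['frame']);np.savez('%s0.npz'%n,**d);print(n,d['K'],d['view'])
E
```

```text
{'time': 0.0, 'q': array([ 1.28710003e+00,  2.64748862e-01,  1.60540501e+00,  6.52011402e-06,
        1.27367152e+00, -3.68724946e-02]), 'joint_vel': array([ 0.00078162,  0.00031563,  0.00219691, -0.00083308,  0.00044319,
        0.00023649]), 'joint_torque': array([ 1.54883863e-03, -5.15124357e+01, -3.67306387e+01,  2.25195040e-04,
        1.28374898e-02,  2.71779314e-06]), 'tool_pos': array([0.16470873, 0.65388687, 0.2519481 ]), 'tcp_rot': array([ 0.19204312,  1.56245923, -0.19551116]), 'wrist_force': array([-0.14496078, -0.23395085,  0.63922996]), 'torque': array([-0.00118708,  0.04461079, -0.00074082]), 'width': 1.0003680752744317}
scene [[437.96866036   0.         279.86939359]
 [  0.         437.96866036 208.43739549]
 [  0.           0.           1.        ]] [[-0.38840068  0.92140289 -0.01271353  0.26965609]
 [ 0.77115963  0.31745395 -0.55184764 -0.33704266]
 [-0.50443805 -0.22414216 -0.83384803  1.13644787]
 [ 0.          0.          0.          1.        ]]
top [[478.75410634   0.         279.67544221]
 [  0.         478.75410634 201.25041857]
 [  0.           0.           1.        ]] [[ 0.01062992 -0.99980586 -0.01659056 -0.04319905]
 [-0.99288046 -0.00858486 -0.11880529  0.5160958 ]
 [ 0.1186398   0.01773533 -0.99277896  1.10136912]
 [ 0.          0.          0.          1.        ]]
```

View pics/scene0.png

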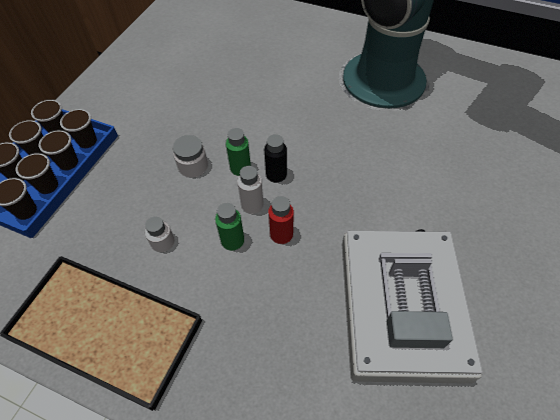

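View pics/top0.png

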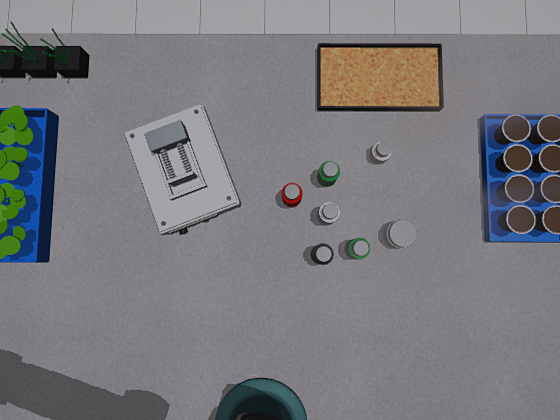

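The white bottle with a grey cap at scene (250,190) / top (329,212) is the candidate. The other containers are:
- black at scene (276,158)
- green at scene (238,152) and (230,227)
- red at scene (281,220)
- short white at scene (159,234)
- wide jar at scene (190,157)

Only the bottle at (250,190) is both tall and white. The shaker is at scene (410,305), with the gate and lip between (383,255) and (450,345).

Run:
```python
from h import *
for n,boxes in [('scene',dict(tall=(236,164,266,216),short=(143,215,176,252),wide=(172,134,210,178))),('top',dict(tall=(314,197,344,227),short=(367,138,396,166),wide=(384,216,420,252),red=(278,178,306,210),gr1=(314,157,344,188),gr2=(344,234,374,262),blk=(308,240,338,268)))]:
    d=dict(np.load(n+'0.npz'));W=cloud(d)
    for k,b in boxes.items():
        P=W[b[1]:b[3],b[0]:b[2]].reshape(-1,3);P=P[~np.isnan(P[:,2])]
        zt=np.percentile(P[P[:,2]>0.03][:,2],98)
        c=P[P[:,2]>zt-0.006]
        print(n,k,'ztop',zt.round(4),'cap mean',c.mean(0).round(4),'cap mid',((c.max(0)+c.min(0))/2).round(4),'ext',(c.max(0)-c.min(0)).round(3),len(c))
    d0=W[300,100] if n=='scene' else W[300,300]
    print('table',W[350,250] if n=='scene' else W[310,300])
d=dict(np.load('scene0.npz'));save('c1',d['frame'],(200,110,320,270),3.7)
save('c2',d['frame'],(330,215,490,390),3.4)
d=dict(np.load('top0.npz'));save('c3',d['frame'],(115,95,250,245),4)
```

```text
scene tall ztop 0.1111 cap mean [ 0.4899 -0.1506  0.1094] cap mid [ 0.489  -0.151   0.1088] ext [0.034 0.033 0.007] 211
scene short ztop 0.0715 cap mean [ 0.6396 -0.2782  0.0696] cap mid [ 0.6392 -0.2785  0.0692] ext [0.033 0.032 0.007] 228
scene wide ztop 0.0699 cap mean [ 0.4451 -0.318   0.0676] cap mid [ 0.4437 -0.3197  0.0677] ext [0.062 0.063 0.007] 525
table [ 0.76511777 -0.0260518   0.00088225]
top tall ztop 0.1117 cap mean [ 0.4868 -0.1499  0.109 ] cap mid [ 0.4866 -0.1501  0.1095] ext [0.031 0.031 0.007] 170
top short ztop 0.0724 cap mean [ 0.6361 -0.2768  0.0692] cap mid [ 0.6365 -0.2772  0.0706] ext [0.031 0.03  0.008] 136
top wide ztop 0.0706 cap mean [ 0.4421 -0.3174  0.0672] cap mid [ 0.4424 -0.3173  0.069 ] ext [0.059 0.061 0.009] 494
top red ztop 0.1123 cap mean [ 0.5292 -0.0646  0.1092] cap mid [ 0.5301 -0.0654  0.1098] ext [0.032 0.033 0.007] 159
top gr1 ztop 0.1118 cap mean [ 0.5799 -0.1499  0.1089] cap mid [ 0.5801 -0.1503  0.1102] ext [0.032 0.031 0.008] 164
top gr2 ztop 0.1119 cap mean [ 0.4068 -0.2157  0.1089] cap mid [ 0.4066 -0.2159  0.1102] ext [0.03  0.032 0.009] 175
top blk ztop 0.112 cap mean [ 0.393  -0.1353  0.109 ] cap mid [ 0.3929 -0.1347  0.1097] ext [0.03  0.031 0.007] 169
table [ 0.26157113 -0.0885093  -0.0025948 ]
```

Run:
```python
import cv2,numpy as np
a=cv2.imread('pics/c1.png');b=cv2.imread('pics/c2.png');
print(a.shape,b.shape)
```

```text
(592, 444, 3) (595, 544, 3)
```

View pics/c1.png

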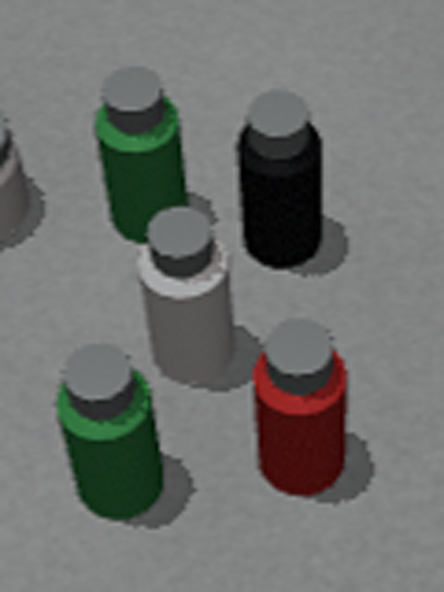

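View pics/c2.png

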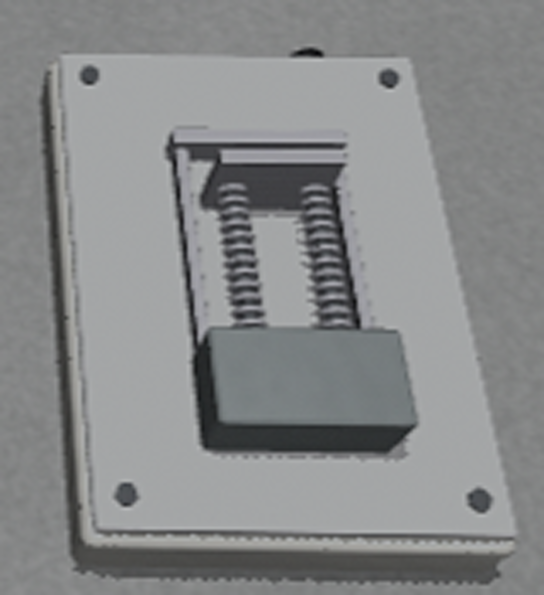

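View pics/c3.png

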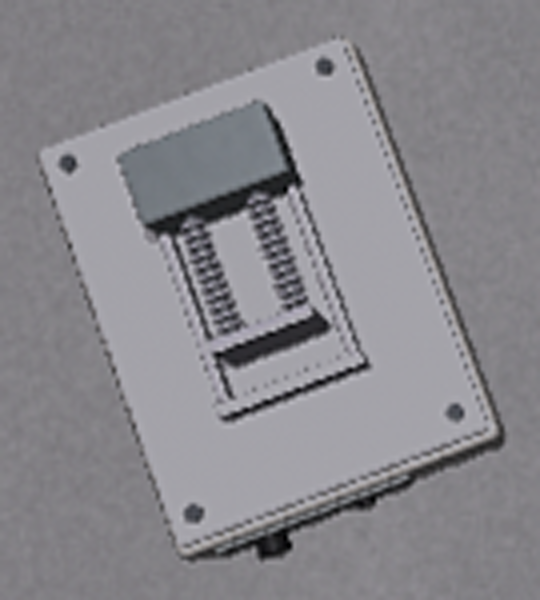

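The crop confirms it: the only tall white bottle is at scene (250,190), ringed by black, green and red look-alikes. In the holder crops, the block is at top (167,136), the gate plate and lip at about top (185,182), and +x runs from the lip to the block, away from the robot. Next I fit the seat frame from both cameras.

Run:
```python
from h import *
for n in ['scene','top']:
    d=dict(np.load(n+'0.npz'));W=cloud(d)
    P=W.reshape(-1,3);P=P[~np.isnan(P[:,2])]
    P=P[(P[:,0]>.4)&(P[:,0]<.85)&(P[:,1]>0)&(P[:,1]<.4)]
    pl=P[(abs(P[:,2]-.066)<.008)]
    A=np.c_[pl[:,:2],np.ones(len(pl))];co=np.linalg.lstsq(A,pl[:,2],rcond=None)[0]
    r=cv2.minAreaRect((pl[:,:2]*1000).astype(np.float32))
    print(n,'plat z med',np.median(pl[:,2]),co.round(4),'rect',r)
    for k,lo,hi in [('block',.106,.116),('gate',.1175,.128),('lip',.082,.094)]:
        q=P[(P[:,2]>lo)&(P[:,2]<hi)]
        r=cv2.minAreaRect((q[:,:2]*1000).astype(np.float32)) if len(q)>3 else None
        print(k,len(q),q.mean(0).round(4),np.median(q[:,2]).round(4),r)
    h=np.histogram(P[:,2],bins=np.arange(.03,.14,.005));print(h[0])
```

```text
scene plat z med 0.06582197769083897 [-0.0008  0.0003  0.0663] rect ((592.8173828125, 192.82730102539062), (251.11566162109375, 190.873046875), 21.75703239440918)
block 1796 [0.6519 0.2149 0.1106] 0.1107 ((617.1666259765625, 202.11236572265625), (128.86817932128906, 87.8201904296875), 21.50751495361328)
gate 186 [0.5605 0.1794 0.1206] 0.1206 ((560.2479858398438, 179.45079040527344), (8.9608154296875, 59.537841796875), 21.424219131469727)
lip 784 [0.5884 0.1873 0.0872] 0.0873 ((603.4979858398438, 196.57569885253906), (158.82568359375, 87.95488739013672), 21.540977478027344)
[ 152  150  159  342  898   72 2966 8617  211  213  534  352  246  545
  309  580 1243   75  132    0    0    0]
top plat z med 0.06489344466740965 [-0.0004  0.0002  0.0651] rect ((591.867431640625, 194.42262268066406), (251.92442321777344, 190.25352478027344), 21.72149085998535)
block 763 [0.6494 0.2168 0.1098] 0.1096 ((614.2228393554688, 202.53118896484375), (130.6660614013672, 87.7845687866211), 22.63467788696289)
gate 96 [0.5579 0.1805 0.1199] 0.1197 ((558.0701293945312, 180.56890869140625), (8.198515892028809, 59.32527542114258), 21.401691436767578)
lip 364 [0.5729 0.1849 0.0875] 0.087 ((599.5806274414062, 197.16580200195312), (154.63201904296875, 87.30089569091797), 21.439733505249023)
[  44   67   99  226  317  108 3414 3083  127  141  233  159  136  250
  103  471  317   69   38    1    0    0]
```

Run:
```python
from h import *
s=monitor.read_state();M=R.from_rotvec(s['tcp_rot']).as_matrix();print(M.round(3))
y=M[:,1];a=np.degrees(np.arctan2(y[1],y[0]));print('tool y azimuth',a,s['tool_pos'])
for n in ['scene','top']:
    W=cloud(dict(np.load(n+'0.npz')));P=W.reshape(-1,3);P=P[~np.isnan(P[:,2])]
    a=np.radians(21.45);u=np.array([np.cos(a),np.sin(a)]);v=np.array([-u[1],u[0]])
    xy=(P[:,:2]-[.559,.18]);X=np.c_[xy@u,xy@v,P[:,2]]*1000
    b=X[(X[:,2]>108)&(X[:,2]<114)&(X[:,0]>60)&(X[:,0]<150)&(abs(X[:,1])<80)];print(n,'block',np.percentile(b,1,axis=0),np.percentile(b,99,axis=0))
    b=X[(X[:,2]>85)&(X[:,2]<92)&(X[:,0]>-50)&(X[:,0]<-14)&(abs(X[:,1])<80)];print('lip',len(b),np.percentile(b,1,axis=0),np.percentile(b,99,axis=0))
```

```text
[[-0.001  0.244  0.97 ]
 [-0.002  0.97  -0.244]
 [-1.    -0.002 -0.   ]]
tool y azimuth 75.86003375272442 [0.16471572 0.65393425 0.25205194]
scene block [ 82.25282827 -43.48588241 108.23626316] [125.77626496  41.99588705 113.30564431]
lip 239 [-31.47169575 -44.06440776  85.18726209] [-22.98808959  41.6425169   90.01828153]
top block [ 80.37287447 -41.00828722 108.06241581] [123.9044139   44.36494761 113.41705256]
lip 110 [-33.12687216 -39.97354567  85.10869866] [-24.56277478  43.17646661  91.55926919]
```

Seat found at (0.559, 0.180, 0.066), yaw 21.45°. The block and lip edges agree to about 1.5 mm. The bottle is at (0.488, -0.150). A jaw axis at azimuth -68.5° (seat y) fits between the neighbouring bottles and needs no re-turning at the holder. Moving above the bottle now.

Request:
play_rows:
  deltas:
    - {"x": 33, "y": -47, "wz": -9}
    - {"x": 66, "y": -94, "wz": -18}
    - {"x": 99, "y": -140, "wz": -27}
    - {"x": 133, "y": -187, "wz": -36}
    - {"x": 166, "y": -234, "wz": -45}
    - {"x": 199, "y": -280, "wz": -54}
    - {"x": 232, "y": -327, "wz": -63}
    - {"x": 265, "y": -374, "wz": -72}
    - {"x": 272, "y": -428, "wz": -81}
    - {"x": 280, "y": -482, "wz": -90}
    - {"x": 287, "y": -535, "wz": -99}
    - {"x": 294, "y": -589, "wz": -108}
    - {"x": 301, "y": -643, "wz": -117}
    - {"x": 309, "y": -697, "wz": -126}
    - {"x": 316, "y": -750, "wz": -135}
    - {"x": 323, "y": -804, "wz": -144.4}
    - {"x": 323, "y": -804, "wz": -144.4}
    - {"x": 323, "y": -804, "wz": -144.4}

```text
schema error: expected keys wx, wy, wz, x, y, z, fingers
```

Run:
```python
from h import *
s=monitor.read_state();d=eyes.read_camera('wrist');save('w1',d['frame'])
M=R.from_rotvec(s['tcp_rot']).as_matrix();print(s['time'],s['tool_pos'],s['q'].round(3),M.round(3),np.degrees(np.arctan2(M[1,1],M[0,1])))
T=np.eye(4);T[:3,:3]=M;T[:3,3]=s['tool_pos'];T=T@d['tool_from_camera']
print('cam',T[:3,3])
np.savez('w1.npz',T=T,**d)
W=cloud(d,T);P=W.reshape(-1,3);P=P[~np.isnan(P[:,2])]
c=P[(P[:,2]>.104)&(P[:,2]<.118)&(np.hypot(P[:,0]-.488,P[:,1]+.15)<.03)]
if len(c):print(len(c),c.mean(0),(c.max(0)+c.min(0))/2,np.ptp(c,axis=0))
```

```text
0.1 [0.16471572 0.65393425 0.25205194] [ 1.287  0.265  1.605 -0.     1.274 -0.037] [[-0.001  0.244  0.97 ]
 [-0.002  0.97  -0.244]
 [-1.    -0.002 -0.   ]] 75.86003375272442
cam [0.09684367 0.6719675  0.37270691]
```

View pics/w1.png

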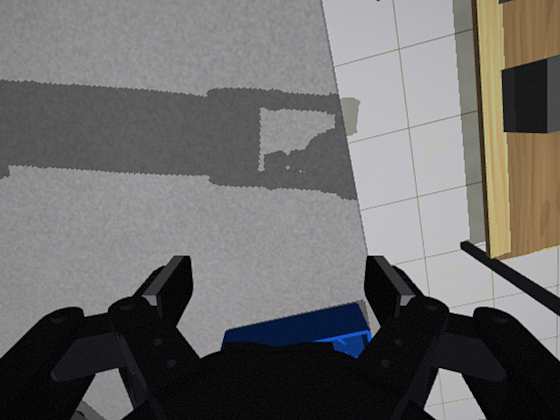

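The call was refused because every key is required, so the arm hasn't moved. The wrist picture only shows the bench edge and the blue tray at (300,335). Sending it again with all the keys.

Request:
play_rows:
  deltas:
    - {"wx": 0, "wy": 0, "z": 0, "fingers": -1, "x": 33, "y": -47, "wz": -9}
    - {"wx": 0, "wy": 0, "z": 0, "fingers": -1, "x": 66, "y": -94, "wz": -18}
    - {"wx": 0, "wy": 0, "z": 0, "fingers": -1, "x": 99, "y": -140, "wz": -27}
    - {"wx": 0, "wy": 0, "z": 0, "fingers": -1, "x": 133, "y": -187, "wz": -36}
    - {"wx": 0, "wy": 0, "z": 0, "fingers": -1, "x": 166, "y": -234, "wz": -45}
    - {"wx": 0, "wy": 0, "z": 0, "fingers": -1, "x": 199, "y": -280, "wz": -54}
    - {"wx": 0, "wy": 0, "z": 0, "fingers": -1, "x": 232, "y": -327, "wz": -63}
    - {"wx": 0, "wy": 0, "z": 0, "fingers": -1, "x": 265, "y": -374, "wz": -72}
    - {"wx": 0, "wy": 0, "z": 0, "fingers": -1, "x": 272, "y": -428, "wz": -81}
    - {"wx": 0, "wy": 0, "z": 0, "fingers": -1, "x": 280, "y": -482, "wz": -90}
    - {"wx": 0, "wy": 0, "z": 0, "fingers": -1, "x": 287, "y": -535, "wz": -99}
    - {"wx": 0, "wy": 0, "z": 0, "fingers": -1, "x": 294, "y": -589, "wz": -108}
    - {"wx": 0, "wy": 0, "z": 0, "fingers": -1, "x": 301, "y": -643, "wz": -117}
    - {"wx": 0, "wy": 0, "z": 0, "fingers": -1, "x": 309, "y": -697, "wz": -126}
    - {"wx": 0, "wy": 0, "z": 0, "fingers": -1, "x": 316, "y": -750, "wz": -135}
    - {"wx": 0, "wy": 0, "z": 0, "fingers": -1, "x": 323, "y": -804, "wz": -144.4}
    - {"wx": 0, "wy": 0, "z": 0, "fingers": -1, "x": 323, "y": -804, "wz": -144.4}
    - {"wx": 0, "wy": 0, "z": 0, "fingers": -1, "x": 323, "y": -804, "wz": -144.4}

```text
time: 2.4
tool_pos: [0.4875, -0.1493, 0.2528]
tcp_rot: [2.016, 0.383, -2.018]
wrist_force: [-0.6, 0.6, -0.2]
width: 1.003
```

Run:
```python
from h import *
s=monitor.read_state();d=eyes.read_camera('wrist');save('w2',d['frame'])
M=R.from_rotvec(s['tcp_rot']).as_matrix();print(s['time'],s['tool_pos'],s['q'].round(3),M.round(3),np.degrees(np.arctan2(M[1,1],M[0,1])))
T=np.eye(4);T[:3,:3]=M;T[:3,3]=s['tool_pos'];T=T@d['tool_from_camera']
print('cam',T[:3,3])
W=cloud(d,T);P=W.reshape(-1,3);P=P[~np.isnan(P[:,2])]
c=P[(P[:,2]>.104)&(P[:,2]<.118)&(np.hypot(P[:,0]-.488,P[:,1]+.15)<.03)]
if len(c):print(len(c),c.mean(0),(c.max(0)+c.min(0))/2,np.ptp(c,axis=0))
```

```text
2.4 [ 0.48749602 -0.14926162  0.25284304] [-3.460e-01 -5.000e-02  1.951e+00  1.000e-03  1.242e+00  8.500e-01] [[-0.001  0.366 -0.931]
 [ 0.001 -0.931 -0.366]
 [-1.    -0.001  0.001]] -68.54377742998444
cam [ 0.5529613  -0.12306632  0.37345597]
977 [ 0.48853731 -0.14991454  0.10979405] [ 0.4878277  -0.15024151  0.10821142] [0.03302329 0.03333358 0.00808796]
```

View pics/w2.png

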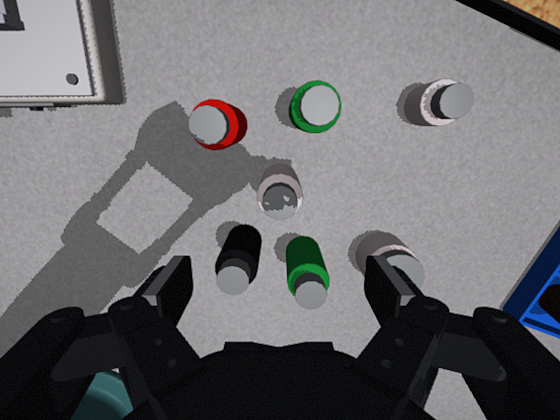

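The wrist view (cap at 280,200) gives (0.488, -0.150), matching the other cameras within 2 mm. The neighbours are clear of the jaws. Descending and gripping the body.

Request:
play_rows:
  deltas:
    - {"wx": 0, "wy": 0, "wz": 0, "x": 0, "y": -1, "z": -30, "fingers": -1}
    - {"wx": 0, "wy": 0, "wz": 0, "x": 0, "y": -1, "z": -60, "fingers": -1}
    - {"wx": 0, "wy": 0, "wz": 0, "x": 0, "y": -1, "z": -90, "fingers": -1}
    - {"wx": 0, "wy": 0, "wz": 0, "x": 0, "y": -1, "z": -115, "fingers": -1}
    - {"wx": 0, "wy": 0, "wz": 0, "x": 0, "y": -1, "z": -140, "fingers": -1}
    - {"wx": 0, "wy": 0, "wz": 0, "x": 0, "y": -1, "z": -160, "fingers": -1}
    - {"wx": 0, "wy": 0, "wz": 0, "x": 0, "y": -1, "z": -175, "fingers": -1}
    - {"wx": 0, "wy": 0, "wz": 0, "x": 0, "y": -1, "z": -185, "fingers": -1}
    - {"wx": 0, "wy": 0, "wz": 0, "x": 0, "y": -1, "z": -185, "fingers": -1}
    - {"wx": 0, "wy": 0, "wz": 0, "x": 0, "y": -1, "z": -185, "fingers": -1}

```text
time: 3.7
tool_pos: [0.4885, -0.1506, 0.069]
tcp_rot: [2.017, 0.382, -2.015]
wrist_force: [0.1, -0.5, 0.3]
width: 1.0
```

Request:
play_rows:
  deltas:
    - {"wx": 0, "wy": 0, "wz": 0, "x": 0, "y": 0, "z": 0, "fingers": 1}
    - {"wx": 0, "wy": 0, "wz": 0, "x": 0, "y": 0, "z": 0, "fingers": 1}
    - {"wx": 0, "wy": 0, "wz": 0, "x": 0, "y": 0, "z": 0, "fingers": 1}
    - {"wx": 0, "wy": 0, "wz": 0, "x": 0, "y": 0, "z": 0, "fingers": 1}
    - {"wx": 0, "wy": 0, "wz": 0, "x": 0, "y": 0, "z": 0, "fingers": 1}
    - {"wx": 0, "wy": 0, "wz": 0, "x": 0, "y": 0, "z": 0, "fingers": 1}
    - {"wx": 0, "wy": 0, "wz": 0, "x": 0, "y": 0, "z": 0, "fingers": 1}
    - {"wx": 0, "wy": 0, "wz": 0, "x": 0, "y": 0, "z": 0, "fingers": 1}
  grip_force: 50

```text
time: 4.7
tool_pos: [0.4884, -0.1506, 0.069]
tcp_rot: [2.017, 0.382, -2.016]
wrist_force: [-1.2, 0.8, 5.9]
width: 0.551
```

Gripped, with an opening of about 47 mm. Lifting.

Request:
play_rows:
  deltas:
    - {"wx": 0, "wy": 0, "wz": 0, "x": 0, "y": 0, "z": 10, "fingers": 1}
    - {"wx": 0, "wy": 0, "wz": 0, "x": 0, "y": 0, "z": 30, "fingers": 1}
    - {"wx": 0, "wy": 0, "wz": 0, "x": 0, "y": 0, "z": 60, "fingers": 1}
    - {"wx": 0, "wy": 0, "wz": 0, "x": 0, "y": 0, "z": 90, "fingers": 1}
    - {"wx": 0, "wy": 0, "wz": 0, "x": 0, "y": 0, "z": 120, "fingers": 1}
    - {"wx": 0, "wy": 0, "wz": 0, "x": 0, "y": 0, "z": 145, "fingers": 1}
    - {"wx": 0, "wy": 0, "wz": 0, "x": 0, "y": 0, "z": 160, "fingers": 1}
    - {"wx": 0, "wy": 0, "wz": 0, "x": 0, "y": 0, "z": 160, "fingers": 1}
    - {"wx": 0, "wy": 0, "wz": 0, "x": 0, "y": 0, "z": 160, "fingers": 1}

```text
time: 5.82
tool_pos: [0.4871, -0.1502, 0.227]
tcp_rot: [2.015, 0.383, -2.019]
wrist_force: [-0.9, -0.8, -3.1]
width: 0.548
```

Run:
```python
from h import *
s=monitor.read_state();print(s['time'],s['tool_pos'],s['width'],s['wrist_force'],np.hypot(*s['tool_pos'][:2]))
d=eyes.read_camera('scene');save('s2',d['frame'],(130,30,410,260),2.8)
d2=eyes.read_camera('top');save('t2',d2['frame'])
```

```text
5.825 [ 0.48712316 -0.15021214  0.22700092] 0.5484620656239289 [-0.93263434 -0.77505441 -3.08518478] 0.5097574509686007
```

View pics/s2.png

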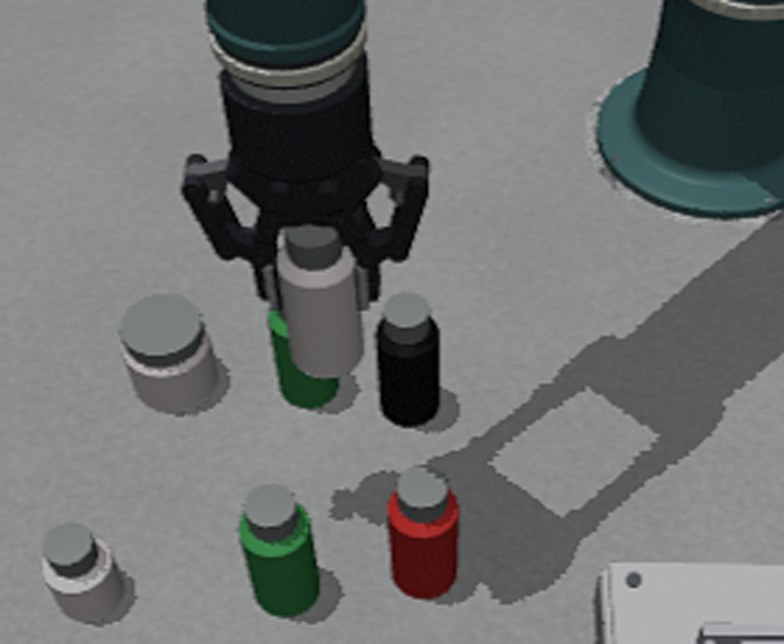

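The picture shows the bottle hanging upright in the jaws (crop 320,300), with the neighbours unmoved. Carrying it to a pre-push pose at seat x = -36 mm.

Request:
play_rows:
  deltas:
    - {"wx": 0, "wy": 0, "wz": 0, "x": 2, "y": 15, "z": 0, "fingers": 1}
    - {"wx": 0, "wy": 0, "wz": 0, "x": 5, "y": 45, "z": 0, "fingers": 1}
    - {"wx": 0, "wy": 0, "wz": 0, "x": 10, "y": 85, "z": 0, "fingers": 1}
    - {"wx": 0, "wy": 0, "wz": 0, "x": 15, "y": 125, "z": 0, "fingers": 1}
    - {"wx": 0, "wy": 0, "wz": 0, "x": 20, "y": 165, "z": 0, "fingers": 1}
    - {"wx": 0, "wy": 0, "wz": 0, "x": 25, "y": 205, "z": 0, "fingers": 1}
    - {"wx": 0, "wy": 0, "wz": 0, "x": 30, "y": 245, "z": 0, "fingers": 1}
    - {"wx": 0, "wy": 0, "wz": 0, "x": 34, "y": 280, "z": 0, "fingers": 1}
    - {"wx": 0, "wy": 0, "wz": 0, "x": 37, "y": 305, "z": 0, "fingers": 1}
    - {"wx": 0, "wy": 0, "wz": 0, "x": 38, "y": 317, "z": 0, "fingers": 1}
    - {"wx": 0, "wy": 0, "wz": 0, "x": 38, "y": 317, "z": 0, "fingers": 1}
    - {"wx": 0, "wy": 0, "wz": 0, "x": 38, "y": 317, "z": 0, "fingers": 1}

```text
time: 7.42
tool_pos: [0.5256, 0.1659, 0.228]
tcp_rot: [2.016, 0.381, -2.017]
wrist_force: [0.2, -0.3, -1.4]
width: 0.549
```

```bash
cat > chk.py <<'E'
from h import *
import sys
n=sys.argv[1]
s=monitor.read_state();print(s['time'],s['tool_pos'],s['width'],s['wrist_force'].round(2))
a=np.radians(21.45);u=np.array([np.cos(a),np.sin(a)]);v=np.array([-u[1],u[0]])
r=s['tool_pos'][:2]-[.559,.18];print('TCP in seat',(r@u*1000).round(1),(r@v*1000).round(1),((s['tool_pos'][2]-.066)*1000).round(1))
M=R.from_rotvec(s['tcp_rot']).as_matrix();print('tool x',M[:,0].round(4))
d=eyes.read_camera('scene');save('s'+n,d['frame'],(300,100,500,390),2.06)
d2=eyes.read_camera('top');save('t'+n,d2['frame'],(100,80,280,260),3.3)
for m,dd in (('scene',d),('top',d2)):
    W=cloud(dd);P=W.reshape(-1,3);ok=~np.isnan(P[:,2]);f=dd['frame'].reshape(-1,3).astype(int)[ok];P=P[ok]
    xy=P[:,:2]-[.559,.18];X=np.c_[xy@u*1000,xy@v*1000,P[:,2]*1000-66]
    # bottle body by brightness, near tcp
    b=(f.min(1)>90)&(np.hypot(X[:,0]-r@u*1000,X[:,1]-r@v*1000)<30)&(X[:,2]>float(sys.argv[2]))
    b=X[b]
    if len(b)>30:
        print(m,'body n',len(b),'zmin/max',np.percentile(b[:,2],[1,99]).round(1))
        for lo in range(int(b[:,2].min()//15*15),int(b[:,2].max()),15):
            q=b[(b[:,2]>=lo)&(b[:,2]<lo+15)]
            if len(q)>40:
                # circle fit with fixed radius 24
                from scipy.optimize import least_squares
                o=least_squares(lambda c:np.hypot(q[:,0]-c[0],q[:,1]-c[1])-24,[r@u*1000,r@v*1000],loss='soft_l1')
                print('  z',lo,len(q),'centre',o.x.round(1),'rms',np.sqrt((o.fun**2).mean()).round(2))
    g=X[(X[:,2]>53)&(X[:,2]<58)&(X[:,0]>-10)&(X[:,0]<60)&(abs(X[:,1])<32)]
    if len(g):print(m,'gate top n',len(g),'x',np.percentile(g[:,0],[2,50,98]).round(1))
E
python3 chk.py 3 50
```

```text
7.425 [0.52564589 0.16588862 0.22804587] 0.5485981099420468 [ 0.21 -0.33 -1.42]
TCP in seat -36.2 -0.9 162.0
tool x [-5.e-04 -6.e-04 -1.e+00]
scene body n 658 zmin/max [ 94.6 183.8]
  z 90 70 centre [-37.1  -1.9] rms 0.51
  z 105 62 centre [-37.1  -1.8] rms 0.61
  z 120 70 centre [-36.9  -2.4] rms 0.53
  z 135 70 centre [-37.1  -2. ] rms 0.58
  z 150 74 centre [-36.9  -2.7] rms 0.55
  z 165 201 centre [-38.4  -1.8] rms 1.97
  z 180 111 centre [-43.3  -1. ] rms 2.44
scene gate top n 167 x [-3.   1.   4.7]
top body n 89 zmin/max [ 94. 184.]
  z 165 56 centre [-34.   -0.6] rms 1.88
```

View pics/s3.png

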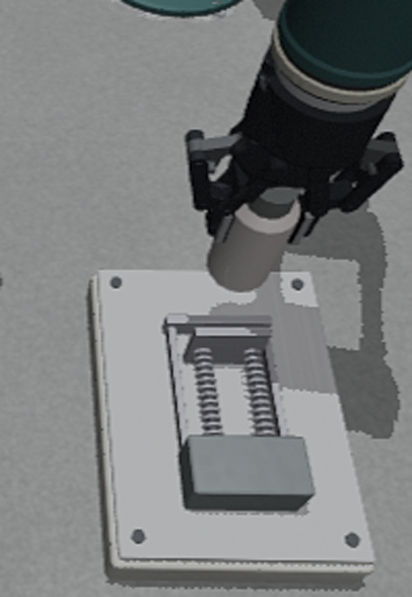

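The bottle is upright, centred at seat (-37, -2), with its foot about 93 mm above the platform, as expected. Lowering until the foot is about 31 mm up, above the 22 mm lip and below the 55 mm gate top.

Request:
play_rows:
  deltas:
    - {"wx": 0, "wy": 0, "wz": 0, "x": 0, "y": 1, "z": -10, "fingers": 1}
    - {"wx": 0, "wy": 0, "wz": 0, "x": 0, "y": 1, "z": -25, "fingers": 1}
    - {"wx": 0, "wy": 0, "wz": 0, "x": 0, "y": 1, "z": -40, "fingers": 1}
    - {"wx": 0, "wy": 0, "wz": 0, "x": 0, "y": 1, "z": -52, "fingers": 1}
    - {"wx": 0, "wy": 0, "wz": 0, "x": 0, "y": 1, "z": -62, "fingers": 1}
    - {"wx": 0, "wy": 0, "wz": 0, "x": 0, "y": 1, "z": -62, "fingers": 1}
    - {"wx": 0, "wy": 0, "wz": 0, "x": 0, "y": 1, "z": -62, "fingers": 1}

```text
time: 8.4
tool_pos: [0.5263, 0.1677, 0.1666]
tcp_rot: [2.017, 0.382, -2.016]
wrist_force: [-0.5, -0.1, -1.5]
width: 0.543
```

```bash
python3 chk.py 4 26
```

```text
8.4 [0.52627239 0.16768568 0.16664785] 0.5428516671811555 [-0.49 -0.07 -1.54]
TCP in seat -35.0 0.5 100.6
tool x [ 7.e-04  2.e-04 -1.e+00]
scene body n 581 zmin/max [ 33.7 122.5]
  z 30 56 centre [-35.8  -0.4] rms 0.53
  z 45 67 centre [-35.7  -0.5] rms 0.47
  z 60 66 centre [-35.7  -1.1] rms 0.52
  z 75 68 centre [-35.8  -0.2] rms 1.29
  z 90 69 centre [-35.7  -1. ] rms 0.63
  z 105 205 centre [-38.1  -0.6] rms 2.38
  z 120 50 centre [-42.8   0.5] rms 2.25
scene gate top n 162 x [-3.   0.8  4.7]
top body n 74 zmin/max [ 33.9 131.2]
  z 105 55 centre [-32.4   1.6] rms 1.96
```

View pics/s4.png

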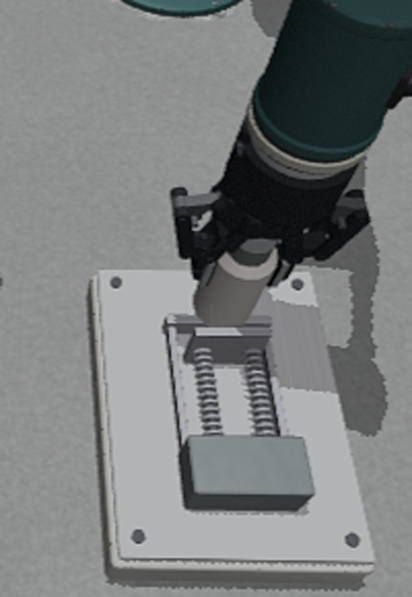

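Just in front of the gate, foot about 32 mm up. Pushing 43 mm along seat +x.

Request:
play_rows:
  deltas:
    - {"wx": 0, "wy": 0, "wz": 0, "x": 4, "y": 1.6, "z": 0, "fingers": 1}
    - {"wx": 0, "wy": 0, "wz": 0, "x": 8, "y": 3.1, "z": 0, "fingers": 1}
    - {"wx": 0, "wy": 0, "wz": 0, "x": 12, "y": 4.7, "z": 0, "fingers": 1}
    - {"wx": 0, "wy": 0, "wz": 0, "x": 16, "y": 6.3, "z": 0, "fingers": 1}
    - {"wx": 0, "wy": 0, "wz": 0, "x": 20, "y": 7.9, "z": 0, "fingers": 1}
    - {"wx": 0, "wy": 0, "wz": 0, "x": 24, "y": 9.4, "z": 0, "fingers": 1}
    - {"wx": 0, "wy": 0, "wz": 0, "x": 28, "y": 11, "z": 0, "fingers": 1}
    - {"wx": 0, "wy": 0, "wz": 0, "x": 32, "y": 12.6, "z": 0, "fingers": 1}
    - {"wx": 0, "wy": 0, "wz": 0, "x": 36, "y": 14.1, "z": 0, "fingers": 1}
    - {"wx": 0, "wy": 0, "wz": 0, "x": 40, "y": 15.7, "z": 0, "fingers": 1}
    - {"wx": 0, "wy": 0, "wz": 0, "x": 40, "y": 15.7, "z": 0, "fingers": 1}
    - {"wx": 0, "wy": 0, "wz": 0, "x": 40, "y": 15.7, "z": 0, "fingers": 1}
    - {"wx": 0, "wy": 0, "wz": 0, "x": 40, "y": 15.7, "z": 0, "fingers": 1}

```text
time: 10.12
tool_pos: [0.5652, 0.1831, 0.1661]
tcp_rot: [2.015, 0.382, -2.019]
wrist_force: [-6.2, -2.4, 3.0]
width: 0.553
```

```bash
python3 chk.py 5 26
```

```text
10.125 [0.56524839 0.1831029  0.16614377] 0.5525387347499348 [-6.18 -2.37  2.98]
TCP in seat 7.0 0.6 100.1
tool x [-2.e-03 -5.e-04 -1.e+00]
scene body n 528 zmin/max [ 34.6 122.2]
  z 45 86 centre [ 9.6 -2.4] rms 2.59
  z 60 60 centre [ 5.8 -0.7] rms 0.42
  z 75 57 centre [ 6.1 -0.8] rms 0.49
  z 90 59 centre [ 6.1 -0.8] rms 0.52
  z 105 216 centre [ 3.4 -0.4] rms 2.48
scene gate top n 210 x [11.6 33.5 38.2]
top body n 94 zmin/max [ 32.1 122.4]
  z 105 69 centre [10.3  0.8] rms 2.12
top gate top n 3 x [-5.  -2.4 -0.5]
```

View pics/s5.png

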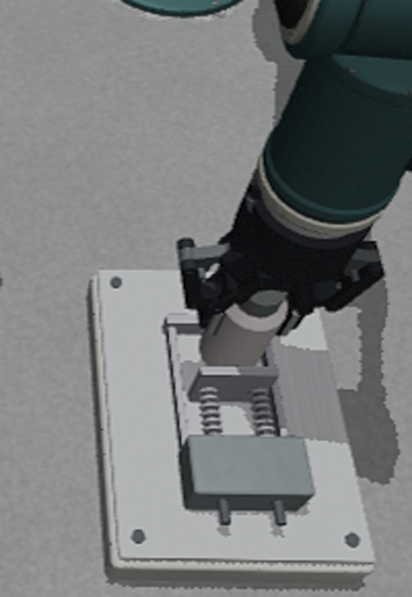

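View pics/t5.png

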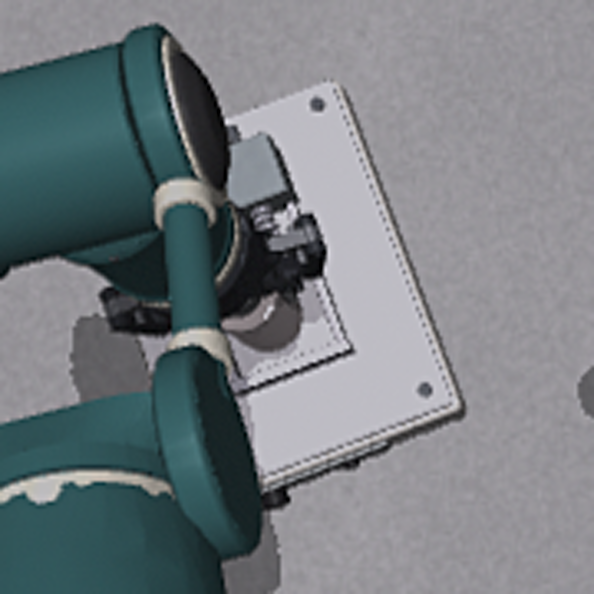

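The gate is open about 33 mm. The 6.6 N wrist force matches the spring at that opening. The bottle is at seat x = +6, 6 mm clear of the lip, with its foot still about 31 mm up. Lowering.

Request:
play_rows:
  deltas:
    - {"wx": 0, "wy": 0, "wz": 0, "x": 0, "y": 0, "z": -4, "fingers": 1}
    - {"wx": 0, "wy": 0, "wz": 0, "x": 0, "y": 0, "z": -8, "fingers": 1}
    - {"wx": 0, "wy": 0, "wz": 0, "x": 0, "y": 0, "z": -12, "fingers": 1}
    - {"wx": 0, "wy": 0, "wz": 0, "x": 0, "y": 0, "z": -16, "fingers": 1}
    - {"wx": 0, "wy": 0, "wz": 0, "x": 0, "y": 0, "z": -20, "fingers": 1}
    - {"wx": 0, "wy": 0, "wz": 0, "x": 0, "y": 0, "z": -24, "fingers": 1}
    - {"wx": 0, "wy": 0, "wz": 0, "x": 0, "y": 0, "z": -27, "fingers": 1}
    - {"wx": 0, "wy": 0, "wz": 0, "x": 0, "y": 0, "z": -29, "fingers": 1}
    - {"wx": 0, "wy": 0, "wz": 0, "x": 0, "y": 0, "z": -29, "fingers": 1}
    - {"wx": 0, "wy": 0, "wz": 0, "x": 0, "y": 0, "z": -29, "fingers": 1}

```text
time: 11.48
tool_pos: [0.565, 0.1829, 0.1367]
tcp_rot: [2.014, 0.382, -2.019]
wrist_force: [-6.5, -2.7, 0.9]
width: 0.543
```

```bash
python3 chk.py 6 10
```

```text
11.475 [0.5649963  0.18291679 0.1366608 ] 0.5430274337548944 [-6.46 -2.74  0.86]
TCP in seat 6.6 0.5 70.7
tool x [-2.5e-03 -9.0e-04 -1.0e+00]
scene body n 402 zmin/max [13.4 94.6]
  z 45 85 centre [ 9.  -1.8] rms 2.55
  z 60 64 centre [ 5.7 -0.8] rms 0.49
  z 75 202 centre [ 3.5 -0.6] rms 2.25
scene gate top n 223 x [17.2 33.3 38.4]
top body n 82 zmin/max [10.6 92.7]
  z 75 64 centre [9.3 1.1] rms 2.14
top gate top n 4 x [-6.5 -4.4 -3.2]
```

View pics/s6.png

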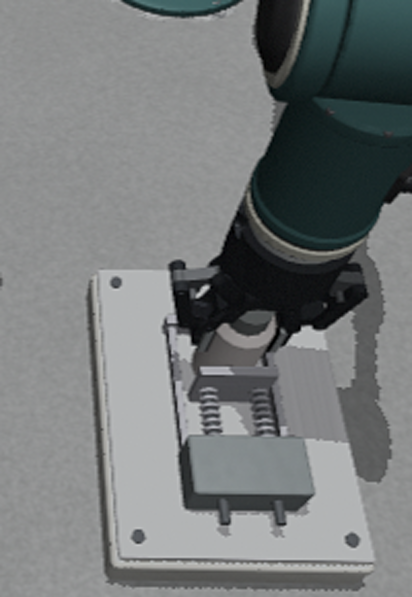

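Foot about 2 mm above the platform, no contact yet. Feeling down the last few millimetres.

Request:
play_rows:
  deltas:
    - {"wx": 0, "wy": 0, "wz": 0, "x": 0, "y": 0, "z": -1, "fingers": 1}
    - {"wx": 0, "wy": 0, "wz": 0, "x": 0, "y": 0, "z": -1.5, "fingers": 1}
    - {"wx": 0, "wy": 0, "wz": 0, "x": 0, "y": 0, "z": -1.5, "fingers": 1}
    - {"wx": 0, "wy": 0, "wz": 0, "x": 0, "y": 0, "z": -1.5, "fingers": 1}

```text
time: 12.08
tool_pos: [0.5652, 0.183, 0.1355]
tcp_rot: [2.015, 0.382, -2.019]
wrist_force: [-5.8, -2.6, 2.4]
width: 0.547
```

Request:
play_rows:
  deltas:
    - {"wx": 0, "wy": 0, "wz": 0, "x": 0, "y": 0, "z": -1, "fingers": 1}
    - {"wx": 0, "wy": 0, "wz": 0, "x": 0, "y": 0, "z": -1, "fingers": 1}
    - {"wx": 0, "wy": 0, "wz": 0, "x": 0, "y": 0, "z": -1, "fingers": 1}

```text
time: 12.45
tool_pos: [0.5654, 0.1831, 0.1352]
tcp_rot: [2.015, 0.382, -2.018]
wrist_force: [-7.4, -3.6, 4.4]
width: 0.546
```

Contact with the platform: TCP 69 mm above it, as at the pick, and the force is rising. Easing the bottle toward the lip before letting go.

Request:
play_rows:
  deltas:
    - {"wx": 0, "wy": 0, "wz": 0, "x": -1, "y": -0.4, "z": 0.5, "fingers": 1}
    - {"wx": 0, "wy": 0, "wz": 0, "x": -2, "y": -0.8, "z": 0.5, "fingers": 1}
    - {"wx": 0, "wy": 0, "wz": 0, "x": -3, "y": -1.2, "z": 0.5, "fingers": 1}
    - {"wx": 0, "wy": 0, "wz": 0, "x": -4, "y": -1.6, "z": 0.5, "fingers": 1}
    - {"wx": 0, "wy": 0, "wz": 0, "x": -5, "y": -2, "z": 0.5, "fingers": 1}
    - {"wx": 0, "wy": 0, "wz": 0, "x": -5, "y": -2, "z": 0.5, "fingers": 1}
    - {"wx": 0, "wy": 0, "wz": 0, "x": -5, "y": -2, "z": 0.5, "fingers": 1}

```text
time: 13.32
tool_pos: [0.5607, 0.1812, 0.1352]
tcp_rot: [2.016, 0.382, -2.017]
wrist_force: [-5.1, -2.0, 2.1]
width: 0.55
```

```bash
python3 chk.py 7 10
```

```text
13.325 [0.56069342 0.18118794 0.13515836] 0.5498599694037085 [-5.12 -2.03  2.08]
TCP in seat 2.0 0.5 69.2
tool x [-6.e-04 -2.e-04 -1.e+00]
scene body n 393 zmin/max [46.6 92.4]
  z 45 96 centre [ 4.3 -1.3] rms 2.45
  z 60 58 centre [ 1.2 -0.8] rms 0.49
  z 75 217 centre [-1.9 -0.6] rms 2.52
scene gate top n 226 x [12.2 28.6 33.6]
top body n 90 zmin/max [14.3 91.7]
  z 75 66 centre [5.1 1.2] rms 2.11
top gate top n 6 x [-9.5 -8.  -4.7]
```

About 1 mm from the lip. Releasing.

Request:
play_rows:
  deltas:
    - {"wx": 0, "wy": 0, "wz": 0, "x": 0, "y": 0, "z": 0, "fingers": -0.2}
    - {"wx": 0, "wy": 0, "wz": 0, "x": 0, "y": 0, "z": 0, "fingers": -0.4}
    - {"wx": 0, "wy": 0, "wz": 0, "x": 0, "y": 0, "z": 0, "fingers": -0.7}
    - {"wx": 0, "wy": 0, "wz": 0, "x": 0, "y": 0, "z": 0, "fingers": -1}
    - {"wx": 0, "wy": 0, "wz": 0, "x": 0, "y": 0, "z": 0, "fingers": -1}
    - {"wx": 0, "wy": 0, "wz": 0, "x": 0, "y": 0, "z": 0, "fingers": -1}
    - {"wx": 0, "wy": 0, "wz": 0, "x": 0, "y": 0, "z": 0, "fingers": -1}
    - {"wx": 0, "wy": 0, "wz": 0, "x": 0, "y": 0, "z": 0, "fingers": -1}

```text
time: 14.42
tool_pos: [0.5609, 0.1812, 0.1353]
tcp_rot: [2.017, 0.382, -2.017]
wrist_force: [-0.1, 0.6, -0.7]
width: 1.0
```

```bash
python3 chk.py 8 10
```

```text
14.425 [0.56088265 0.18123841 0.13525669] 0.999981022454221 [-0.09  0.57 -0.75]
TCP in seat 2.2 0.5 69.3
tool x [-0.e+00  1.e-04 -1.e+00]
scene body n 450 zmin/max [24.9 92.7]
  z 45 117 centre [ 3.4 -1.9] rms 3.13
  z 60 72 centre [-0.7 -0.6] rms 0.47
  z 75 230 centre [-3.8  0.1] rms 2.64
scene gate top n 214 x [ 2.8 27.4 32.3]
top body n 105 zmin/max [12.9 90.2]
  z 75 78 centre [3.  2.1] rms 2.14
top gate top n 2 x [-7.4 -5.3 -3.1]
```

View pics/s8.png

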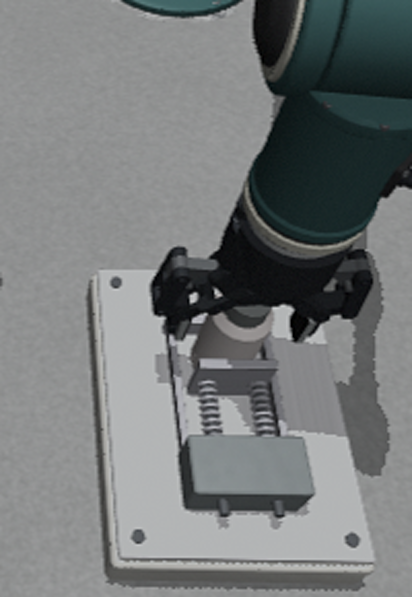

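The jaws are open and the bottle (crop 238,335) is upright between gate and lip. No force is left at the wrist. Retreating straight up.

Request:
play_rows:
  deltas:
    - {"wx": 0, "wy": 0, "wz": 0, "x": 0, "y": 0, "z": 8, "fingers": -1}
    - {"wx": 0, "wy": 0, "wz": 0, "x": 0, "y": 0, "z": 20, "fingers": -1}
    - {"wx": 0, "wy": 0, "wz": 0, "x": 0, "y": 0, "z": 40, "fingers": -1}
    - {"wx": 0, "wy": 0, "wz": 0, "x": 0, "y": 0, "z": 65, "fingers": -1}
    - {"wx": 0, "wy": 0, "wz": 0, "x": 0, "y": 0, "z": 95, "fingers": -1}
    - {"wx": 0, "wy": 0, "wz": 0, "x": 0, "y": 0, "z": 120, "fingers": -1}
    - {"wx": 0, "wy": 0, "wz": 0, "x": -30, "y": -40, "z": 140, "fingers": -1}
    - {"wx": 0, "wy": 0, "wz": 0, "x": -60, "y": -80, "z": 140, "fingers": -1}
    - {"wx": 0, "wy": 0, "wz": 0, "x": -90, "y": -120, "z": 140, "fingers": -1}
    - {"wx": 0, "wy": 0, "wz": 0, "x": -110, "y": -150, "z": 140, "fingers": -1}
    - {"wx": 0, "wy": 0, "wz": 0, "x": -110, "y": -150, "z": 140, "fingers": -1}

```text
time: 15.9
tool_pos: [0.4502, 0.0298, 0.2771]
tcp_rot: [2.021, 0.379, -2.015]
wrist_force: [0.9, -0.3, -0.6]
width: 0.999
```

```bash
cat > fin.py <<'E'
from h import *
from scipy.optimize import least_squares
s=monitor.read_state();print(s['time'],s['tool_pos'],s['wrist_force'].round(2))
a=np.radians(21.45);u=np.array([np.cos(a),np.sin(a)]);v=np.array([-u[1],u[0]])
d=eyes.read_camera('scene');save('s9',d['frame'],(300,170,500,390),2.7)
d2=eyes.read_camera('top');save('t9',d2['frame'])
for m,dd in (('scene',d),('top',d2)):
    W=cloud(dd);P=W.reshape(-1,3);ok=~np.isnan(P[:,2]);P=P[ok]
    xy=P[:,:2]-[.559,.18];X=np.c_[xy@u*1000,xy@v*1000,P[:,2]*1000-66]
    c=X[(X[:,2]>105)&(X[:,2]<116)&(np.hypot(X[:,0],X[:,1])<35)]
    if len(c):print(m,'cap',len(c),((c.max(0)+c.min(0))/2).round(1),np.ptp(c,axis=0).round(1),'ztop',np.median(c[:,2]).round(1))
    for lo in (26,42,60,72):
        q=X[(X[:,2]>lo)&(X[:,2]<lo+12)&(np.hypot(X[:,0],X[:,1])<27)&(X[:,0]<(20 if lo<58 else 99))]
        if len(q)>15:
            o=least_squares(lambda c:np.hypot(q[:,0]-c[0],q[:,1]-c[1])-24,[0,0],loss='soft_l1');print(m,lo,len(q),o.x.round(1),np.sqrt((o.fun**2).mean()).round(2))
    g=X[(X[:,2]>53)&(X[:,2]<57.5)&(X[:,0]>20)&(X[:,0]<60)&(abs(X[:,1])<32)&(abs(X[:,1])>12)]
    if len(g):print(m,'gate',len(g),np.percentile(g[:,0],[2,50,98]).round(1))
    for k,c0,h in (('short',(.638,-.278),.07),('wide',(.443,-.318),.068)):
        q=P[(np.hypot(P[:,0]-c0[0],P[:,1]-c0[1])<.045)&(P[:,2]>h-.004)&(P[:,2]<h+.006)]
        if len(q):print(m,k,((q.max(0)+q.min(0))/2).round(4))
E
python3 fin.py
```

```text
15.9 [0.45016099 0.02979682 0.27711068] [ 0.85 -0.33 -0.62]
scene cap 358 [ -0.   -1.3 108.9] [32.8 33.7  7.6] ztop 109.8
scene 26 32 [-0.5 -0.3] 0.48
scene 42 55 [-0.6 -0.5] 0.5
scene 60 119 [-0.6 -0.5] 0.54
scene 72 134 [-0.8 -0.5] 0.66
scene gate 107 [24.2 28.5 32.5]
scene short [ 0.6391 -0.2786  0.0694]
scene wide [ 0.4439 -0.3184  0.0675]
top gate 15 [22.8 26.6 30.9]
top short [ 0.6364 -0.2771  0.0707]
top wide [ 0.4424 -0.3173  0.0685]
```

View pics/s9.png

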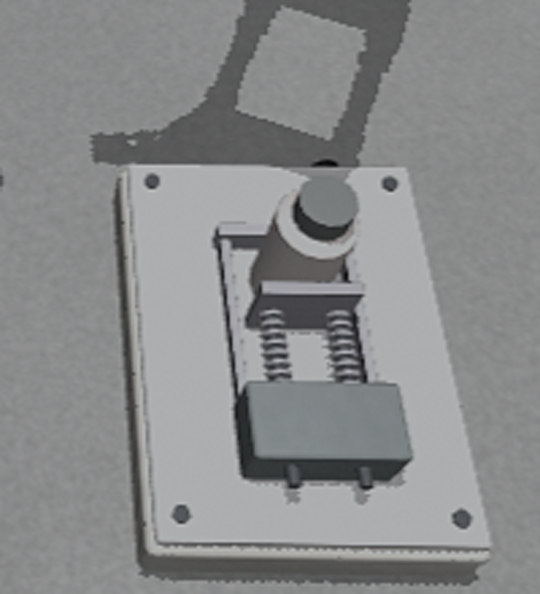

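View pics/t9.png

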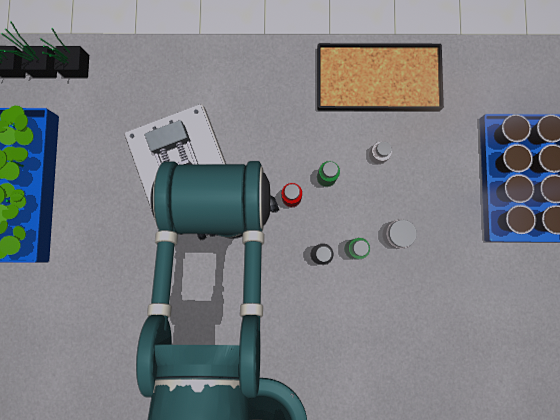

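The bottle stands upright behind the lip (crop 310,230). It is centred within 1 mm at every height, its cap is about 110 mm above the platform, and the gate is at about 27–28 mm. The bystanders haven't moved and the robot is clear, so I'm handing in.

```bash
python3 -c "
from workcell import finish_job
print(finish_job())"
```

```text
the job is handed in; nothing more can be done
None
```

The tall white bottle is standing clamped and upright in the spring holder, and I handed the job in at about 16 s of the 42 s allowed. The hand-in gives no verdict, so the numbers below are my own measurements.

**What I did:** I gripped the bottle by its body on the seat's y sides and carried it over the lip. With its foot about 31 mm above the platform, I used it to push the gate open about 33 mm. I then lowered it to contact, eased it back toward the lip, let go and moved the arm clear.

**Last checks:**

| Check | Measured | Required |
|---|---|---|
| Bottle centre along x | about -0.6 mm | within 8 mm |
| Bottle centre across (y) | about -0.5 mm | within 15 mm |
| Tilt | same centre at every height, within 0.3 mm | below 7° |
| Cap top above platform | about 110 mm, so the foot is on the platform | foot within 6 mm |
| Gate opening | 28.5 mm (scene camera), 26.6 mm (top camera) | 20 to 36 mm |
| Short bottle and wide jar | moved about 1 mm or less | under 30 mm |

**Disagreements and failures:**
- The scene and top cameras differed by 2–3 mm in x throughout. I used the mean, and the wrist camera agreed with it.
- The arm hid the bottle from the top camera at the end, so its final position comes from the scene camera only.
- My first move call was refused because keys were missing; nothing moved.

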